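Test the stop button of a tube roller mixer

ROBOT

A 7-joint arm with a two-finger parallel gripper is mounted at the origin on the work surface. World frame = base frame: x ahead of the robot, y to its left, z up, the work surface at z = 0. Lengths are in m, angles in rad, forces in N, time in s.
With the tool pointing down it reaches from about 0.4 to 0.9 m from the base axis. Payload 5.5 kg.
Tool frame: the origin (TCP) lies midway between the tips of the shut fingers; the grasp point (between the pads) lies 19 mm behind it (manip.grip_depth is the distance from the TCP to the grasp point, in m); z points along the fingers, x is the direction in which the jaws open and shut, and the axes are right-handed (so a half turn about z gives the same grasp; the last joint's range is limited). The gripper opens to 92 mm and grips with 3 to 60 N. Pads are 19 mm wide; open, the fingers measure 130 mm over their backs; the gripper's body (75 mm by 190 mm) begins 47 mm behind the grasp point.
Start: joints at [-0.891, 0.501, -0.427, 1.55, 0.221, 1.138, -0.21], TCP at [0.263, 0.594, 0.227] pointing down, gripper open.
Joint ranges: [-2.88, 2.88], [-0.31, 2.03], [-1.54, 1.56], [0.2, 2.42], [-1.41, 4.55], [0.19, 2.02], [-2.57, 2.57]. Speed limits (rad/s): [2.57, 2.57, 3.14, 3.14, 3.14, 3.14, 3.14].

INTERFACE

Orientations are given as a unit quaternion [x, y, z, w].
In Python, from bench import manip, effector, viewer gives the robot as it stands. Calls block until the motion is done:
- manip.move_pose(position, orientation): joint-space move of the TCP to a pose.
- manip.servo_line(position, ori=None, vel=0.15): straight line of the TCP; ori=None keeps the orientation; vel is the mean speed in m/s.
- manip.movej(angles): joint-space move.
- effector.open_jaws() and effector.close(f_grip=None): open the fingers fully, or close them until they stop; f_grip is the grip in N (None keeps the last).
- manip.sleep(seconds).
- manip.solve_ik(position, orientation): joint angles nearest the present ones, or None.
- viewer.get_image(name): name is "side" or "top"; returns the picture (400x640x3 uint8, red, green, blue); there is no depth.
- viewer.get_calibration(name): a dict with "vfov" (degrees; the focal length in pixels is half the picture's height over the tangent of half this angle, whatever the lens; pixels are square), "cx", "cy" (the principal point, pixels), "eye" and "attitude" of the camera in the world. Camera axes: x right, y down, z forward; pixel columns grow to the right and rows downward; lengths in m; the calibration is good to about 2 mm. A picture is of the moment at which its call begins. get_calibration takes no time and is no camera call.
A pose or a line that the arm cannot do raises manip.PlanningError and nothing moves.
- manip.hand_in(): hands the job in, once; it reports no verdict.
Readings, each from a call of its own:
- manip.current_clock(): time.
- manip.current_q(): joint angles.
- manip.current_joint_velocities(): joint speeds.
- manip.current_tau(): joint torques, N m.
- manip.current_tool_pos(): TCP position.
- manip.current_tcp_rot(): TCP orientation.
- manip.current_force(): force on the tool from outside, world axes, zero at the start.
- manip.current_wrist_torque(): the same for the moment, N m.
- manip.current_finger_gap(): finger opening in m.
Only numpy, scipy, OpenCV 4.12 (cv2) and the standard library are available. Lean on these libraries where they do the work, as an engineer would, in place of code of your own. Each camera call takes 0.05 s, during which the arm holds its last target.

TASK

Do the daily stop test on the tube roller mixer: press its mushroom stop button down until it latches, let go so that it can be seen to stay in, then twist it clockwise (seen from above) until it springs out, and leave it out and straight. Do it with fingertips only: push the rib on the button round from its side instead of pinching it, and leave the tube rack, the tip box and the specimen jar where they stand.

Things in the scene. Friction and masses are not known exactly. Their poses are not given: they have to be found in the camera images.
- mixer: Tube roller mixer, white bench machine, screwed down. Origin on the bench under the stop button's axis, z up. Control end: box x -100 to 100, y -80 to 80 mm, grey top at z 75 mm. Lower bed with black rollers and three tubes from y -80 to -318 mm, up to z 84 mm. With twist 0 the button's rib runs along the mixer's x axis.
- rib_top (a point): Middle of the rib's top face, on the button's axis: the place to press. World height 135 mm when the button is out, about 128 mm when latched. x along the rib, z up; turns with the button.
- rib_end (a point): The end (+x of the rib's own frame, 26 mm from the axis) of the rib's top edge; turns with the button, so rib_top to rib_end gives the rib's direction.
- press (a joint): How far the button is pushed down, m: 0 out, hard stop 0.0095. Return spring 4 N (out) to 6.4 N (in); 6 to 7 N takes it past the latch, which catches at about 0.0075; let go, it then stays at about 0.0073. Let go sooner, it springs back to 0. Twisting leaves it in until the latch lets go, then it springs out to 0.
- twist (a joint): How far head and rib are turned clockwise seen from above, rad: 0 straight, stop at 1.05. A spring (0.03 to 0.07 N m) turns it back to 0. A latched button is let go at about 0.65 to 0.85 rad; the head then rises 7 mm, so keep a fingertip 8 mm or more above the latched head's top, or lift it away.
- rib_drive: The quarters of the rib whose side faces are pushed to turn it clockwise: at its +x end the face on its +y side, at its -x end the face on its -y side. Origin on the axis, 32 mm below the head's flat top; x along the rib.
- rib_back: The other two quarters of the rib (+x end, -y side; -x end, +y side). Same frame as rib_drive. Pressing on both from the sides at once is pinching.
- tube_rack: White wire rack of red-capped sample tubes, 80 x 155 mm, 89 mm high, loose on the bench on the mixer's +y side. Origin under its centre. Must stay.
- tip_box: Pipette tip box, blue with a clear lid, 85 x 122 mm, 52 mm high, loose on the bench beyond the mixer. Origin under its centre. Must stay.
- specimen_jar: Small lidded jar, 32 mm diameter, 40 mm high, standing loose on the mixer's control end, in a corner of its top. Origin under its centre. Must stay.
- head_top (a point): Centre of the flat top of the stop button's round black head (60 mm diameter, 12 mm thick, on a 44 mm fixed collar that ends at z 92 mm); the only control on top. World height 117 mm when out. From this face an upright rib rises across the axis: 52 mm long, 12 mm thick, 18 mm high.
There are look-alikes about, which are no part of the job. There is more than one size of the specimen_jar; the one meant has the size given above.

How it is judged:
On the way, in this order (a step that is already met when the one before it is completed fails the run):
1. the stop button is latched in, straight, with the robot not touching it (value of joint press above 0.005 m and value of joint twist below 0.2 rad and contact force between each of the fingers, the arm and press below 0.2 N), for 0.2 s.
2. the button is twisted clockwise by at least 0.5 rad (value of joint twist above 0.5 rad).
3. the button has sprung out (value of joint press below 0.002 m), for 0.1 s.
At the end, for the whole second after the job is handed in: The stop button is out (within 2 mm) and straight (within 0.15 rad), the robot does not touch it, and rack, tip box and jar stand within 20 mm of where they were (value of joint press below 0.002 m and value of joint twist below 0.15 rad and contact force between each of the fingers, the arm and press below 0.2 N and distance of each of tube_rack, tip_box, specimen_jar from where it was at the start of the episode below 0.02 m and angle between specimen_jar's own z axis and vertical below 0.2 rad).
It fails at once if the rib is pinched: pushed on from both sides while being twisted (value of joint twist above 0.2 rad and contact force between the fingers and rib_drive above 1 N and contact force between the fingers and rib_back above 0.5 N).
It fails at once if the stop button is pushed with anything but the fingers (contact force between the arm and press above 1 N).
It fails at once if the tube rack, tip box or jar is lifted, carried or knocked more than 20 mm (distance of any of tube_rack, tip_box, specimen_jar from where it was at the start of the episode above 0.02 m or angle between specimen_jar's own z axis and vertical above 0.4 rad).
It also fails if it takes over 43 s, if anything falls off the work surface, if the arm or the gripper's body presses on something with over 40 N, if the wrist force passes 120 N, or if a joint passes its speed limit or range.

## Working session

There is one attempt and no reset: what is moved stays moved. The work goes in short steps, each a Python script; the robot and the scene stay as the last script left them, time stands still between calls to the robot, and variables do not carry over. Pictures are saved under pics/ and viewed, and the job is handed in when it is done.

```bash
ls; mkdir -p pics
python3 - <<'E'
from bench import manip, effector, viewer
import cv2
for n in("side","top"):
    im=viewer.get_image(n); cv2.imwrite(f"pics/{n}0.png",im[:,:,::-1]); print(n,viewer.get_calibration(n))
print(manip.current_clock(),manip.current_tcp_rot(),manip.current_finger_gap())
E
```

```text
pics
side {'vfov': 48.414933348273614, 'cx': 318.90234688185035, 'cy': 195.73261110441646, 'eye': array([ 0.60001591, -0.58879781,  0.76615942]), 'attitude': array([ 0.91873006, -0.03648655,  0.01357145, -0.39296263])}
top {'vfov': 50.98844932989878, 'cx': 314.7724256947531, 'cy': 196.21406174938102, 'eye': array([0.59935134, 0.08562249, 0.91647373]), 'attitude': array([ 0.71428206, -0.69951629,  0.01902062, -0.01078486])}
0.1 [ 8.38095747e-01  5.45522418e-01 -7.70680700e-04  4.65278754e-04] 0.09230362016203957
```

View pics/side0.png

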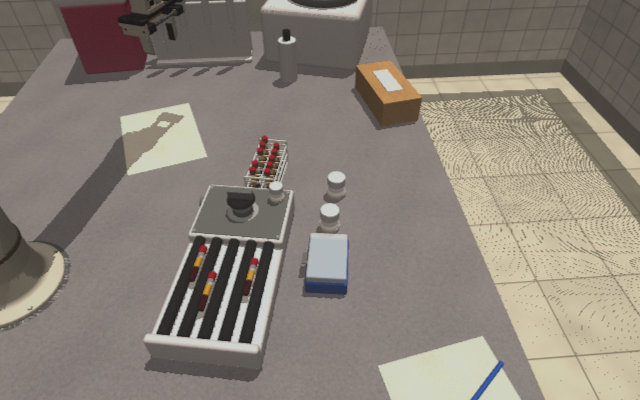

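View pics/top0.png

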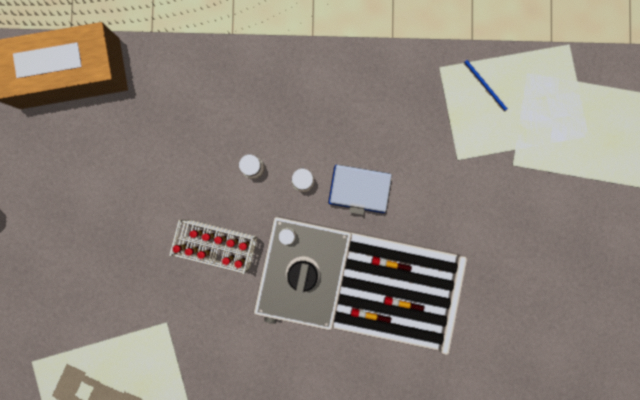

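In the top picture the stop button is the black round head at (302,277), and it is the only control there. There are three jars: a small one on the mixer's corner at (287,237), which is the specimen jar, and two larger ones on the bench at (250,165) and (303,180), which are look-alikes. The rack is at (215,246) and the tip box at (360,189). I'll check the choice in a close crop.

Run:
```python
import cv2,numpy as np
a=cv2.imread("pics/top0.png")[210:340,240:370]; b=cv2.imread("pics/side0.png")[160:250,180:310]
a=cv2.resize(a,(520,520),interpolation=cv2.INTER_CUBIC)
cv2.imwrite("pics/c0.png",a);cv2.imwrite("pics/c1.png",cv2.resize(b,(780,540),interpolation=cv2.INTER_CUBIC))
```

```text
(no output)
```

View pics/c0.png

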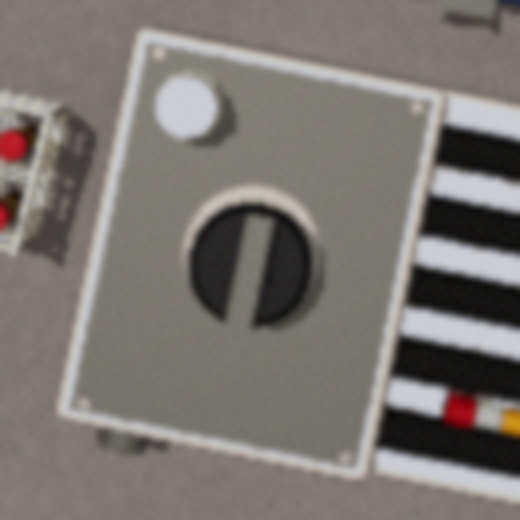

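View pics/c1.png

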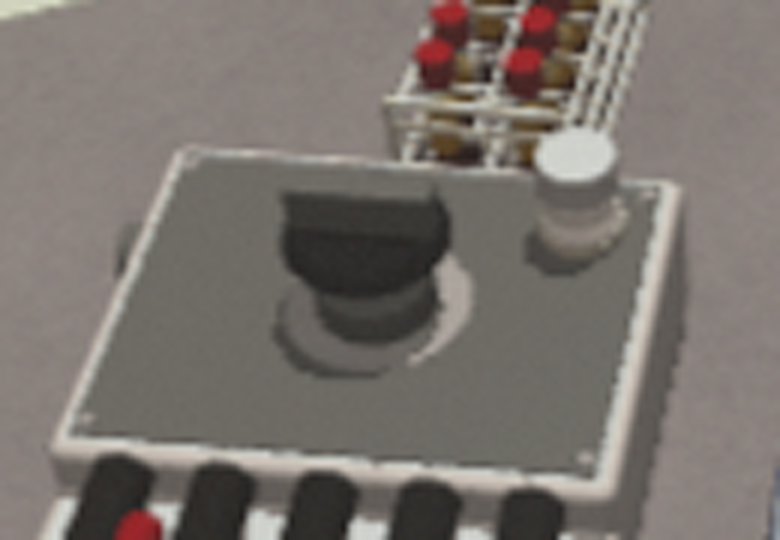

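```bash
cat > h.py <<'E'
import numpy as np
from scipy.spatial.transform import Rotation as R
from bench import viewer
def ray(n,px):
    c=viewer.get_calibration(n); f=200/np.tan(np.radians(c['vfov'])/2)
    d=np.array([(px[0]-c['cx'])/f,(px[1]-c['cy'])/f,1]); return c['eye'],R.from_quat(c['attitude']).apply(d)
def at(n,px,z):
    e,d=ray(n,px); return e+d*(z-e[2])/d[2]
def proj(n,p):
    c=viewer.get_calibration(n); f=200/np.tan(np.radians(c['vfov'])/2)
    q=R.from_quat(c['attitude']).inv().apply(np.array(p)-c['eye']); return [c['cx']+f*q[0]/q[2],c['cy']+f*q[1]/q[2]]
E
python3 - <<'E'
from h import *
np.set_printoptions(precision=4,suppress=True)
T=lambda u,v:at("top",(240+(u+.5)/4-.5,210+(v+.5)/4-.5),Z)
Z=.075
P=[T(*p) for p in((145,33),(440,97),(65,410),(365,472))]
for p in P:print(p)
print("c",sum(P)/4)
Z=.135
a,b=T(259,215),T(239,325);print(a,b,(a+b)/2,np.linalg.norm(a-b),np.degrees(np.arctan2(*(a-b)[1::-1])))
Z=.117
print("head",T(251,264))
S=lambda u,v:at("side",(180+(u+.5)/6-.5,160+(v+.5)/6-.5),Z)
Z=.135
print("side",S(285,195),S(437,188),S(361,197))
Z=.075
for p in((183,150),(680,187),(57,445),(607,490)):print(S(*p))
Z=.115;print("jar top",T(188,105), S(577,155))
E
```

```text
[0.5899 0.1531 0.075 ]
[0.5609 0.0048 0.075 ]
[0.4026 0.1881 0.075 ]
[0.3749 0.0389 0.075 ]
c [0.4821 0.0963 0.075 ]
[0.5075 0.0935 0.135 ] [0.4569 0.1017 0.135 ] [0.4822 0.0976 0.135 ] 0.05130305759439798 -9.124146649257627
head [0.4823 0.097  0.117 ]
side [0.4601 0.0965 0.135 ] [0.5124 0.0958 0.135 ] [0.4863 0.0933 0.135 ]
[0.4057 0.1904 0.075 ]
[0.596  0.1538 0.075 ]
[0.3773 0.0411 0.075 ]
[0.566  0.0055 0.075 ]
jar top [0.5566 0.1286 0.115 ] [0.5596 0.1309 0.115 ]
```

```bash
cat >> h.py <<'E'
C=np.array([0.4835,0.0967]); YAW=np.radians(-10.7)
def quat(a): # tool x at world angle a, tool z down
    return (R.from_euler('z',a)*R.from_euler('x',np.pi)).as_quat()
def mx(x,y,th=0): # mixer/rib frame -> world xy, th = clockwise twist
    a=YAW-th; return C+np.array([x*np.cos(a)-y*np.sin(a),x*np.sin(a)+y*np.cos(a)])
E
python3 - <<'E'
from h import *
from bench import manip
np.set_printoptions(precision=2,suppress=True)
for off in(0,np.pi):
  print(manip.solve_ik([*C,.25],quat(YAW+off)),manip.solve_ik([*C,.13],quat(YAW+off)))
  for th in(0,.5,1.0): print(th,manip.solve_ik([*mx(-.02,-.0155,th),.121],quat(YAW-th+off)))
E
```

```text
[-0.25  0.16 -0.    1.92  0.    1.06 -0.44] [-0.26  0.32  0.01  2.04 -0.    0.79 -0.44]
0 [-0.25  0.3   0.01  2.1  -0.01  0.75 -0.42]
0.5 [-0.33  0.3   0.07  2.1  -0.03  0.75 -0.92]
1.0 [-0.42  0.31  0.15  2.09 -0.06  0.75 -1.42]
[ 0.79  0.43 -1.29  1.89  0.45  1.16  2.29] [ 0.23  0.38 -0.57  2.02  0.28  0.82  2.46]
0 [ 0.24  0.35 -0.56  2.08  0.26  0.78  2.48]
0.5 [ 0.13  0.33 -0.46  2.08  0.21  0.77  2.  ]
1.0 [ 0.04  0.33 -0.38  2.07  0.17  0.77  1.51]
```

Run:
```python
from h import *
from bench import manip,effector
import cv2
np.set_printoptions(precision=4,suppress=True)
effector.close(10)
manip.move_pose([*C,.25],quat(YAW))
manip.servo_line([*C,.145],vel=.1)
print(manip.current_clock(),manip.current_tool_pos(),manip.current_force(),manip.current_finger_gap())
for n in("side","top"): cv2.imwrite(f"pics/{n}1.png",viewer.get_image(n)[:,:,::-1])
a=cv2.imread("pics/side1.png")[100:260,140:340]; cv2.imwrite("pics/s1c.png",cv2.resize(a,(800,600)[:1]+(640,))[:600])
```

```text
4.7 [0.4841 0.0969 0.1456] [-0.7026  0.666   0.2372] 0.000629627300728566
```

View pics/s1c.png

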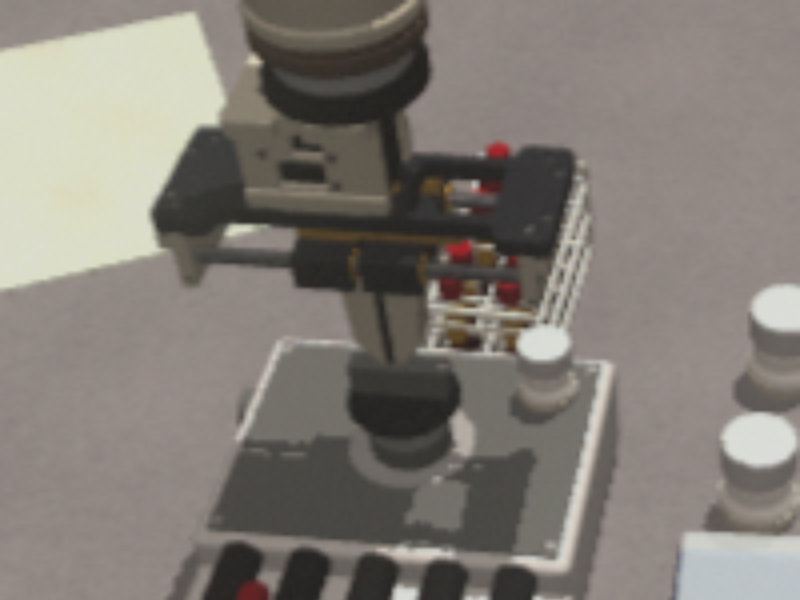

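The shut fingertips are at crop (388,362), just above the rib, which spans crop x 350–458. They look slightly left of its middle, so I'll check that against the projection before pressing.

```bash
python3 - <<'E'
from h import *
c=lambda p:[round(4*(p[0]-140),0),round(4*(p[1]-100),0)]
print("tip",c(proj("side",[.4841,.0969,.1456])),"top mid",c(proj("side",[*C,.135])),"ends",[c(proj("side",[*mx(s,-.006),.135])) for s in(-.026,.026)])
print([c(proj("side",[*mx(s,-.006),.117])) for s in(-.026,.026)])
E
python3 -c "
import cv2;a=cv2.imread('pics/side1.png')[180:220,210:270];cv2.imwrite('pics/s1d.png',cv2.resize(a,(780,520),interpolation=cv2.INTER_CUBIC))"
```

```text
tip [np.float64(392.0), np.float64(350.0)] top mid [np.float64(394.0), np.float64(366.0)] ends [[np.float64(342.0), np.float64(370.0)], [np.float64(440.0), np.float64(377.0)]]
[[np.float64(347.0), np.float64(395.0)], [np.float64(444.0), np.float64(402.0)]]
```

View pics/s1d.png

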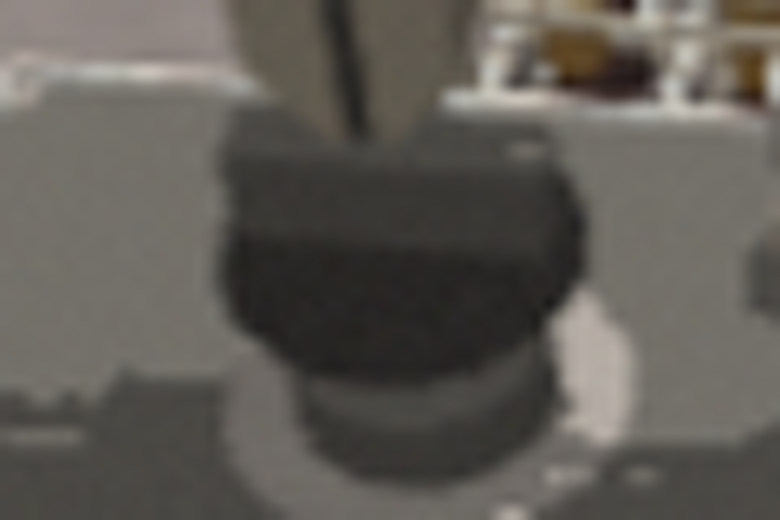

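```bash
sed -i 's/C=np.array(.*\]);/C=np.array([0.4853,0.0972]);/' h.py
python3 - <<'E'
from h import *
from bench import manip,effector
import cv2
np.set_printoptions(precision=4,suppress=True)
manip.servo_line([*C,.138],vel=.05)
f0=manip.current_force(); print(f0)
for z in np.arange(.135,.1205,-.001):
    manip.servo_line([*C,z],vel=.03)
    p=manip.current_tool_pos(); f=manip.current_force()-f0
    print(round(z,4),p,f,manip.current_wrist_torque())
    if f[2]>25 : break
manip.servo_line([*C,.15],vel=.08)
manip.servo_line([*mx(-.02,-.05),.16],vel=.15)
print(manip.current_clock())
for n in("side","top"): cv2.imwrite(f"pics/{n}2.png",viewer.get_image(n)[:,:,::-1])
a=cv2.imread("pics/side2.png")[160:240,190:310]; cv2.imwrite("pics/s2c.png",cv2.resize(a,(780,520),interpolation=cv2.INTER_CUBIC))
E
```

```text
[0.3618 0.0421 0.0392]
0.135 [0.4857 0.0973 0.1352] [0.0433 0.6462 2.8986] [-0.0706  0.0263 -0.0151]
0.134 [0.4857 0.0973 0.1344] [0.1339 0.5503 3.9986] [-0.0943  0.0046  0.0649]
0.133 [0.4858 0.0973 0.1335] [-0.1414  0.053   5.7347] [-0.0607  0.1018 -0.0036]
0.132 [0.4859 0.0973 0.1326] [-0.8762 -0.6668  5.4615] [-0.0594  0.0607 -0.0259]
0.131 [0.4859 0.0973 0.1314] [0.4249 0.2906 4.6756] [-0.0041 -0.0132 -0.0194]
0.13 [0.4856 0.0973 0.1301] [ 0.7169 -0.2852  4.4879] [-0.022  -0.1465  0.0015]
0.129 [0.485  0.0971 0.1287] [-0.5498  0.7881  1.9636] [-0.0838 -0.2324  0.0104]
0.128 [0.485  0.0972 0.128 ] [-0.8527  0.2276  4.9712] [-0.0494  0.1629  0.0368]
0.127 [0.4851 0.0972 0.127 ] [-0.5374 -0.4169  4.968 ] [-0.0436  0.2755 -0.0512]
0.126 [0.4851 0.0972 0.126 ] [-1.6369 -0.0177  4.4468] [-0.1154  0.235   0.04  ]
0.125 [0.4853 0.0972 0.1256] [-3.5416 -0.3511 10.7114] [-0.2073  0.6007  0.0106]
0.124 [0.4855 0.0973 0.1255] [-5.0764 -0.6283 17.5953] [-0.2588  1.0933  0.0138]
0.123 [0.4858 0.0974 0.1253] [-6.8957 -1.7871 24.3521] [-0.3703  1.5817  0.0089]
0.122 [0.4861 0.0974 0.1251] [-8.8157 -2.8991 30.0532] [-0.5134  2.017  -0.0534]
9.6083
```

View pics/s2c.png

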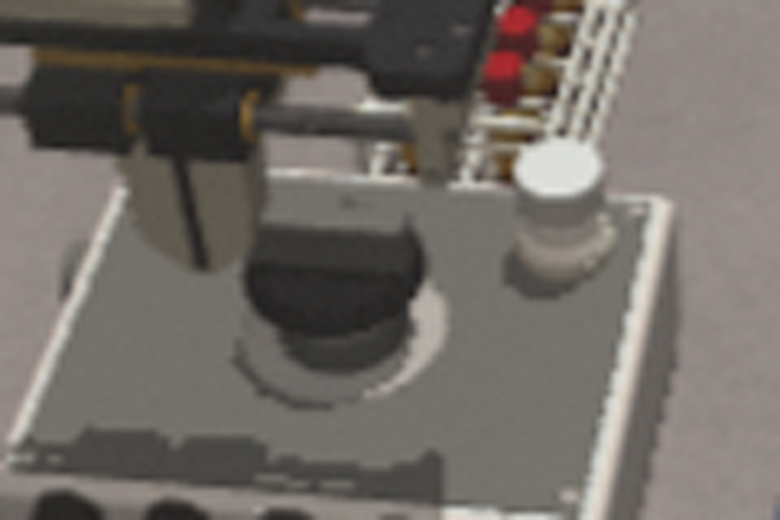

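The rib top is about 3 px lower than before (row 195 against 192), so the button is latched and straight, with the fingertips clear of it. Next I push the −x end of the rib round from its −y side.

Run:
```python
from h import *
from bench import manip,effector
import cv2
np.set_printoptions(precision=4,suppress=True)
Z=.1205
manip.servo_line([*mx(-.02,-.035),.16],vel=.15)
manip.servo_line([*mx(-.02,-.035),Z],vel=.1)
f0=manip.current_force(); print(manip.current_tool_pos(),f0)
manip.servo_line([*mx(-.02,-.018),Z],vel=.06); print(manip.current_force()-f0)
manip.servo_line([*mx(-.02,-.0152),Z],vel=.03); print(manip.current_force()-f0)
for th in np.arange(.1,.96,.085):
    manip.servo_line([*mx(-.02,-.0152,th),Z],quat(YAW-th),vel=.03)
    f=manip.current_force()-f0
    print(round(th,3),manip.current_tool_pos(),f)
    if np.hypot(*f[:2])>15: break
print(manip.current_clock())
for n in("side","top"): cv2.imwrite(f"pics/{n}3.png",viewer.get_image(n)[:,:,::-1])
a=cv2.imread("pics/side3.png")[160:240,190:310]; cv2.imwrite("pics/s3c.png",cv2.resize(a,(780,520),interpolation=cv2.INTER_CUBIC))
```

```text
[0.4591 0.0663 0.1205] [0.566  0.6501 0.9633]
[-1.2075 -0.223  -1.2273]
[-1.4666 -1.9488 -0.8509]
0.1 [0.4616 0.088  0.1203] [-0.456  -2.25   -1.7032]
0.185 [0.4609 0.0898 0.1203] [-0.7501 -2.9874 -1.7168]
0.27 [0.4603 0.0922 0.1203] [-1.5068 -2.3036 -1.1612]
0.355 [0.4599 0.0943 0.1203] [-3.6212 -4.1195 -1.483 ]
0.44 [0.4598 0.0963 0.1203] [-3.8822 -3.9318 -1.4666]
0.525 [0.4598 0.0988 0.1203] [-3.2141 -3.3595 -1.598 ]
0.61 [0.4601 0.1012 0.1206] [-5.8338 -3.4083  1.9165]
0.695 [0.4603 0.1031 0.1207] [-6.179  -3.3471  3.4169]
0.78 [0.4607 0.1051 0.1206] [-5.7221 -4.6046  3.7589]
0.865 [0.4614 0.1071 0.1206] [-6.7389 -3.6404  3.4706]
0.95 [0.4622 0.1091 0.1206] [-5.7351 -4.5984  3.6738]
13.9333
```

View pics/s3c.png

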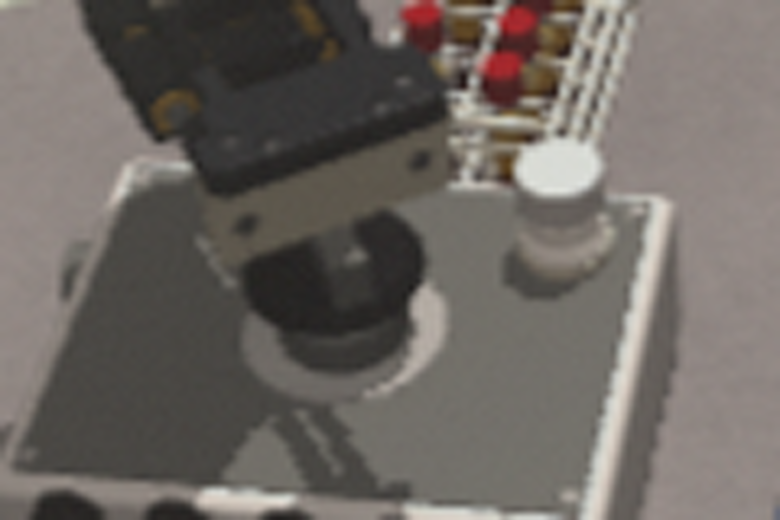

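Fz swung from −1.5 N to +3.5 N at about 0.6 rad, but the head's lower edge is still at the latched row (about 211.8). The latch has probably let go, with side friction holding the head down. I'll lift slowly while holding the twist, so the head can rise with the fingertip.

Run:
```python
from h import *
from bench import manip,effector
import cv2
np.set_printoptions(precision=4,suppress=True)
th=.95
for z in (.1225,.1245,.1265,.1285,.130):
    manip.servo_line([*mx(-.02,-.0152,th),z],vel=.03)
    print(manip.current_tool_pos(),manip.current_force())
manip.sleep(.2)
print(manip.current_force(),manip.current_clock())
for n in("side","top"): cv2.imwrite(f"pics/{n}4.png",viewer.get_image(n)[:,:,::-1])
a=cv2.imread("pics/side4.png")[160:240,190:310]; cv2.imwrite("pics/s4c.png",cv2.resize(a,(780,520),interpolation=cv2.INTER_CUBIC))
```

```text
[0.4622 0.109  0.1226] [-5.5543 -2.5048  3.8464]
[0.4621 0.1089 0.1245] [-6.059  -2.764   3.7487]
[0.462  0.1089 0.1265] [-5.6267 -3.3537  2.8521]
[0.4617 0.1089 0.128 ] [-4.4602 -2.5532  0.6145]
[0.4615 0.109  0.1293] [-5.3106 -2.3718 -1.5619]
[-5.1392 -3.2656 -2.0136] 15.4833
```

View pics/s4c.png

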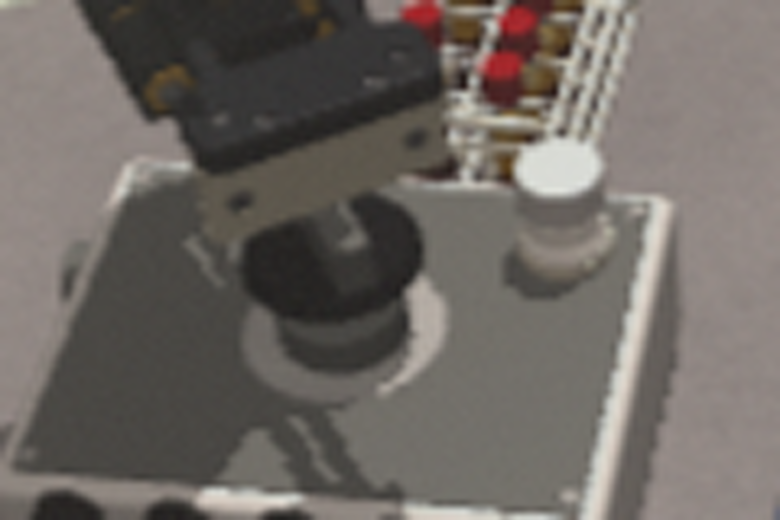

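The head's lower edge is back at row 209.2 (209.5 when it was out), and Fz has dropped to a small negative value. The button is out. I'll follow the rib back, then move away.

Run:
```python
from h import *
from bench import manip,effector
import cv2
np.set_printoptions(precision=4,suppress=True)
Z=.130
for th in (.75,.5,.25,0):
    manip.servo_line([*mx(-.02,-.016,th),Z],quat(YAW-th),vel=.06)
print(manip.current_force())
manip.servo_line([*mx(-.02,-.045),Z],vel=.06)
manip.servo_line([*mx(-.02,-.045),.25],vel=.15)
manip.servo_line([*mx(-.1,-.22),.25],vel=.25)
print(manip.current_clock(),manip.current_force())
for n in("side","top"): cv2.imwrite(f"pics/{n}5.png",viewer.get_image(n)[:,:,::-1])
a=cv2.imread("pics/side5.png")[160:240,190:310]; a=cv2.resize(a,(600,400),interpolation=cv2.INTER_CUBIC)
b=[cv2.resize(cv2.imread(f"pics/top{k}.png")[150:340,165:405],(400,200*400//250)) for k in(0,5)]
cv2.imwrite("pics/s5c.png",a); cv2.imwrite("pics/t5c.png",np.hstack(b))
```

```text
[-1.4199 -2.5868 -0.9822]
19.6333 [-0.4881 -0.0568 -0.6376]
```

View pics/s5c.png

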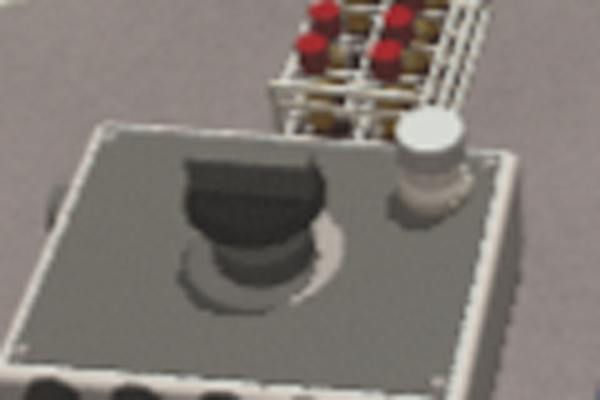

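View pics/t5c.png

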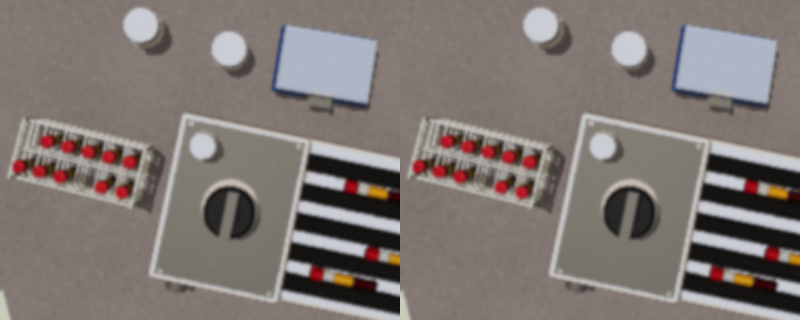

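The head is out and the rib is straight at (230,213) and (630,213), left and right of the before/after pair. The rack, tip box and jar sit at the same pixels in both, and the arm is clear.

```bash
python3 -c "
import cv2,numpy as np
a,b=[cv2.imread(f'pics/side{k}.png')[180:240,205:300].astype(int) for k in (0,5)]
print('diff side',abs(a-b).max(),abs(a-b).mean())
from bench import manip
manip.hand_in(); print(manip.current_clock())"
```

```text
diff side 11 4.43953216374269
the job is handed in; nothing more can be done
the job is handed in; nothing more can be done
```

I did the stop test and handed the job in. My last check was at about 19.6 s of the 43 s allowed. I get no verdict, so the results below come from my own pictures and force readings.

- **Press:** I pressed the rib top with shut fingertips to the hard stop (about 9.5 mm of travel, 30 N at most). After I let go, the button stayed in and straight, with the rib about 3 px lower in the side picture.
- **Twist:** I pushed only one face, the −x end from its −y side, clockwise to about 0.95 rad (commanded tool angle). The latch seemed to let go at about 0.6 rad.
- **Release:** The head did not spring out at once, probably because friction against the fingertip held it down. I lifted the fingertip about 9 mm with the twist held, and the head came up.
- **Final check:** I followed the rib back to straight and moved the arm clear. The final picture around the button and jar matches the one from the start (no pixel differs by more than 11 of 255), so the button is out and straight. The rack, tip box and jar show no shift in the top view.
- **Disagreement:** The two cameras put the button's axis about 4 mm apart in x. I used a value in between, and the error lay mostly along the rib, so it did no harm.

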